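# Fit the press lever, raise the platen and hold it at 45 degrees

## Task

A foam pad has finished bonding in the green glue press: fetch the press's red-sleeved lever from the blue tool tray and, with the platen still shut, push its steel end fully home into the square socket at the front of the platen. Then raise the platen by the lever to 45 degrees and finish while still holding it there by the lever alone, so that I can take the pad out with both hands. The platen falls shut if nothing carries it, so never let it drop, and leave the other tools and parts where they lie.

Things in the scene. Friction and masses are not known exactly. Their poses are not given: they have to be found in the camera images.
- press: clamshell glue press fixed to the bench: green base 212 x 214 mm over its flange, upper platen on top, 106 mm high when shut. Origin: centre of its underside on the bench. x points from its front (socket side, towards the robot) to its back (hinge side), y to the left seen from the front, z up. Hinge axis along y through x +105, z 75 mm.
- platen (a joint): angle of the upper platen about the hinge at the back, rad: 0 shut, grows as the front rises, stop at 1.35 (45 degrees is 0.785). The platen (plate 176 x 184 mm with green ribs, 1.1 kg) swings freely and falls shut from any angle when let go; holding it takes about 4 N upward at the lever's grip.
- socket (a point): centre of the mouth of the lever socket, a dark square steel tube (28 mm outside, 16.8 inside, 44 deep) standing 52 mm out from the middle of the platen's front edge. Its frame turns with the platen: x points into the socket along its axis (press x when shut), y is the press's y. When shut: press x -142 mm, z 92 mm.
- lever: lever, 150 mm, 0.2 kg, level in the tray: red square sleeve 22 x 22 x 100 mm, then dark stop collar 24 x 22 x 8 mm, then steel square spigot 14 x 14 x 42 mm with stepped tip. Origin: underside, below the grip point (centre of mass within 15 mm); x along it to the tip, z up; axis at z +11 mm, tip x +82, collar front x +40, sleeve x -68 to +32. Home: collar meets the socket's mouth.
- lever_tip (a point): centre of the end face of the lever's steel spigot; fully home it stands 42 mm inside the socket's mouth.
- tray: blue sheet-steel tool tray, 250 x 200 mm, walls 30 mm high and 4 mm thick, floor 4 mm thick, fixed to the bench. Origin: centre of its underside; x along its long side. Lever, spatula and trimmer lie in it side by side along its long side, about 52 mm apart, in any order.
- spatula: plaster spatula with a wooden handle, 24 x 200 x 22 mm, in the tray; leave it there. Origin at the centre of its underside, long along its y.
- trimmer: battery trimmer, navy and grey grip, 32 x 143 x 30 mm, in the tray; leave it there. Origin at the centre of its underside, long along its y.
- knee_joint: steel knee joint bar, 26 x 200 x 12 mm, lying at the front of the bench; bystander. Origin at the centre of its underside, long along its y.
- coupling: nickel-plated tube coupling, 19 x 42 x 17 mm, lying at the front of the bench; bystander. Origin at the centre of its underside.
- limb_cast: plaster limb cast with leather cuffs, 79 x 198 x 74 mm, at the right end of the bench; bystander. Origin at the centre of its underside, long along its y.
- hammer: cobbler's hammer with an ash handle, 100 x 247 x 23 mm, right of the heavy casting; bystander. Origin at the centre of its underside, long along its y.
- wedge: hardwood clamping wedge, 30 x 85 x 24 mm, behind the tray; bystander. Origin at the centre of its underside, long along its y.

How it is judged:
On the way, in this order (a step that is already met when the one before it is completed fails the run):
1. the lever is lifted clear of the tray with the platen still shut (height (world z) of lever above 0.05 m and value of joint platen below 0.06 rad), for 0.1 s.
2. the lever's spigot is pushed fully home in the socket (to within 6 mm) while the platen is shut (x of lever_tip in the frame of socket above 0.036 m and y of lever_tip in the frame of socket between -0.005 and 0.005 m and z of lever_tip in the frame of socket between -0.005 and 0.005 m and angle between the x axis of lever and the x axis of socket, either way round below 0.15 rad and value of joint platen below 0.1 rad), for 0.1 s.
At the end, for the whole second after the job is handed in: the platen stands still at 45 degrees, within 5 degrees, carried by the lever: the spigot is still in the socket (at least 30 of its 42 mm, in line with it), the fingers grip the lever, and robot and fingers do not touch the press itself (value of joint platen between 0.698 and 0.873 rad and velocity of joint platen between -0.1 and 0.1 rad/s and x of lever_tip in the frame of socket above 0.03 m and y of lever_tip in the frame of socket between -0.005 and 0.005 m and z of lever_tip in the frame of socket between -0.005 and 0.005 m and angle between the x axis of lever and the x axis of socket, either way round below 0.2 rad and contact force between the fingers and lever above 2 N and contact force between lever and press above 1 N and contact force between each of the arm, the fingers and press below 0.5 N); the arm keeps its last pose, push and grip.
It fails at once if the platen drops (falls faster than 1.5 rad/s) (velocity of joint platen below -1.5 rad/s).
It fails at once if a tool that shares the tray (spatula, trimmer) is moved more than 40 mm (distance of any of spatula, trimmer from where it was at the start of the episode above 0.04 m).
It fails at once if another part on the bench (knee joint, coupling, limb cast, hammer, wedge) is moved more than 30 mm (distance of any of knee_joint, coupling, limb_cast, hammer, wedge from where it was at the start of the episode above 0.03 m).
It also fails if it takes over 46 s, if anything falls off the work surface, if the arm or the gripper's body presses on something with over 40 N, if the wrist force passes 120 N, or if a joint passes its speed limit or range.

## Robot

A 7-joint arm with a two-finger parallel gripper is mounted at the origin on a cart in front of the work surface, level with it; the furniture and walls round the work are solid. World frame = base frame: x ahead of the robot, y to its left, z up, the work surface at z = 0. Lengths are in m, angles in rad, forces in N, time in s.
With the tool pointing down it reaches from about 0.35 to 0.9 m from the base axis. Payload 19.9 kg.
Tool frame: the origin (TCP) lies between the finger pads; the fingertips stand 19 mm ahead of it and the grasp point (between the pads) is the TCP; z points along the fingers, y is the line along which they close (so a half turn about z gives the same grasp; the last joint's range is limited). The gripper opens to 94 mm and grips with 3 to 60 N. Pads are 16 mm wide; open, the fingers measure 119 mm over their backs; the gripper's body (75 mm by 177 mm) begins 78 mm behind the grasp point.
Start: joints at [-1.306, 0.417, -0.01, 1.614, 0.005, 1.111, -0.053], TCP at [0.188, 0.596, 0.224] pointing down, gripper open.
Joint ranges: [-2.81, 2.81], [-0.39, 2.02], [-1.27, 1.25], [0.06, 2.57], [-1.19, 4.33], [0.19, 2], [-2.82, 2.82]. Speed limits (rad/s): [1.89, 1.89, 2.39, 2.39, 3.01, 3.01, 3.01].

## Interface

Orientations are given as a 3x3 rotation matrix whose columns are the frame's x, y, z axes.
In Python, from rig import robot gives the robot as it stands. Calls block until the motion is done:
- robot.move_ptp(position, orientation): joint-space move of the TCP to a pose.
- robot.move_linear(position, velocity=0.15, frame=None, threshold=None): straight line of the TCP; frame=None keeps the orientation; velocity is the mean speed in m/s. With threshold (N) it stops when the force on the tool has changed by that much, and returns True; else False.
- robot.goto_joints(angles): joint-space move.
- robot.gripper_to(opening): finger opening in m; the grip force is fixed at half the most; returns when the fingers have stopped.
- robot.pause(seconds).
- robot.ik(position, orientation): joint angles nearest the present ones, or None.
- robot.get_state(): the state.
- robot.grab_frame(name): name is "side" or "top" or "wrist"; returns the picture (420x560x3 uint8, red, green, blue); there is no depth.
- robot.camera_info(name): a dict with "fx", "fy", "cx", "cy" (pixels), "dist" ([k1, k2, p1, p2, k3] as OpenCV has them; the pictures are not rectified), "rvec" (rotation vector, rad) and "tvec" (3), from world to camera coordinates, as OpenCV has them. Camera axes: x right, y down, z forward; pixel columns grow to the right and rows downward; lengths in m; the calibration is good to about 2 mm. A picture is of the moment at which its call begins: read the wrist's pose just before it. camera_info takes no time and is no camera call; for the wrist camera it gives the pose at the moment of the call.
A pose or a line that the arm cannot do raises robot.PlanningError and nothing moves.
- robot.sign_off(): hands the job in; it is judged then, once.
The state is a dict: "time": time; "qpos": joint angles; "joint_vel": joint speeds; "effort": joint torques, N m; "ee_pos": TCP position; "tool_rot": TCP orientation; "force": force on the tool from outside, world axes, zero at the start; "moment": the same for the moment, N m; "opening": finger opening in m; "grasp_force": force on a finger pad.
Only numpy, scipy, OpenCV 4.12 (cv2) and the standard library are available. Lean on these libraries where they do the work, as an engineer would, in place of code of your own. Each camera call takes 0.05 s, during which the arm holds its last target. There are 200 camera calls.

## Working session

There is one attempt and no reset: what is moved stays moved. The work goes in short steps, each a Python script; the robot and the scene stay as the last script left them, time stands still between calls to the robot, and variables do not carry over. Pictures are saved under pics/ and viewed, at most 10 in all, crops included, and the job is handed in when it is done.

```bash
mkdir -p pics; ls; python3 - <<'E'
from rig import robot
import cv2
for n in("side","top"):
    f=robot.grab_frame(n); cv2.imwrite(f"pics/{n}0.png",f[:,:,::-1])
    print(n,robot.camera_info(n))
s=robot.get_state();print(s)
E
```

```text
pics
side {'fx': 435.2234501917474, 'fy': 435.2234501917474, 'cx': 283.5241210274917, 'cy': 205.4305412385138, 'dist': array([-0.09390402,  0.        ,  0.        ,  0.        ,  0.        ]), 'rvec': array([ 2.30956147,  0.0444698 , -0.02297532]), 'tvec': array([-0.51368879,  0.07038013,  1.45108677])}
top {'fx': 425.47833400183254, 'fy': 425.47833400183254, 'cx': 274.2472548021614, 'cy': 200.41838954978914, 'dist': array([0.0272943, 0.       , 0.       , 0.       , 0.       ]), 'rvec': array([ 2.14830968, -2.18883248,  0.11627712]), 'tvec': array([0.04683995, 0.52821048, 1.27978813])}
{'time': 0.1, 'qpos': array([-1.30648147,  0.41791177, -0.01027944,  1.61407599,  0.00470177,
        1.11067996, -0.0530224 ]), 'joint_vel': array([ 0.00034919, -0.00230126,  0.0009675 , -0.00213111, -0.00016671,
        0.00062062,  0.00051486]), 'effort': array([ 2.12348445e-03, -8.52591348e+01,  6.41227048e-01, -4.26694214e+01,
       -4.87139588e-02,  1.62841415e-02,  1.36597928e-04]), 'ee_pos': array([0.18810206, 0.59571297, 0.22390547]), 'tool_rot': array([[-9.53591315e-01,  3.01103892e-01, -2.25458764e-04],
       [ 3.01103962e-01,  9.53590766e-01, -1.02741848e-03],
       [-9.43643072e-05, -1.04762387e-03, -9.99999447e-01]]), 'force': array([-1.25629895, -0.56014087,  0.28523596]), 'moment': array([-0.01847818, -0.02895425,  0.03198948]), 'grasp_force': 0.0, 'opening': 0.09400791546829322}
```

View pics/top0.png

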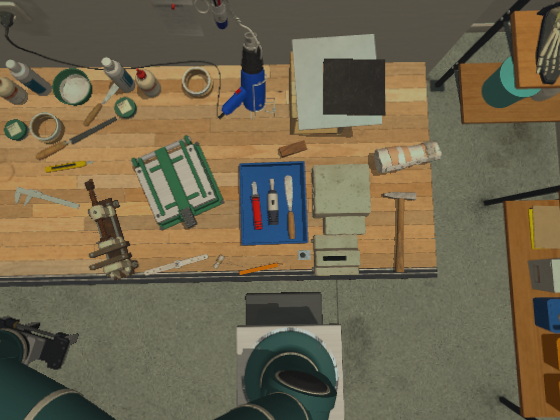

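View pics/side0.png

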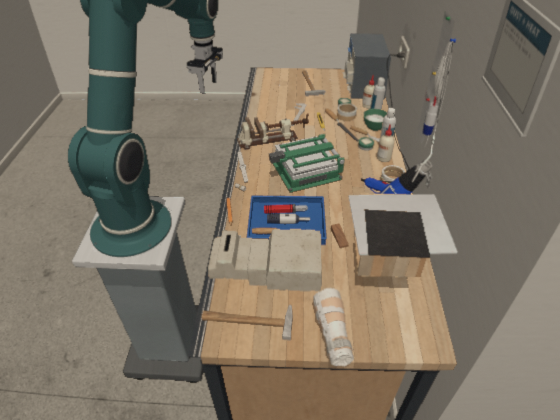

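The top view shows the lever in the tray at about (256,205), with its tip pointing up (+x) and the trimmer at (272,200) beside it. The press is at (175,180) and its socket at (188,218). The side view agrees. I'll compute rough positions and crop closer.

```bash
cat > h.py <<'E'
import numpy as np, cv2
def cam(ci):
    K=np.array([[ci['fx'],0,ci['cx']],[0,ci['fy'],ci['cy']],[0,0,1]]);R=cv2.Rodrigues(np.array(ci['rvec']))[0]
    return K,np.array(ci['dist']),R,np.array(ci['tvec'])
def ray(ci,uv):
    K,d,R,t=cam(ci);p=cv2.undistortPoints(np.array([[uv]],float),K,d)[0,0]
    v=R.T@np.array([p[0],p[1],1]);return -R.T@t,v/np.linalg.norm(v)
def onz(ci,uv,z):
    o,v=ray(ci,uv);return o+v*(z-o[2])/v[2]
def tri(obs):
    A=np.zeros((3,3));b=np.zeros(3);rs=[ray(c,u) for c,u in obs]
    for o,v in rs:
        P=np.eye(3)-np.outer(v,v);A+=P;b+=P@o
    x=np.linalg.solve(A,b);return x,[np.linalg.norm((np.eye(3)-np.outer(v,v))@(x-o))*1e3 for o,v in rs]
def proj(ci,X):
    K,d,R,t=cam(ci);return cv2.projectPoints(np.array(X,float).reshape(-1,3),np.array(ci['rvec']),t,K,d)[0][:,0]
E
python3 - <<'E'
from rig import robot
from h import *
t=cv2.imread('pics/top0.png');s=cv2.imread('pics/side0.png')
a=cv2.resize(t[130:240,125:315],None,fx=4,fy=4,interpolation=cv2.INTER_CUBIC)
cv2.imwrite('pics/topc.png',a)
c=robot.camera_info('top')
for n,u,z in(('sleeve end',(257,229),.015),('tip',(255,182),.015),('sock',(189,224),.092),('tray c',(273,204),0.03)): print(n,onz(c,u,z))
w=robot.camera_info('wrist');st=robot.get_state()
o,_=ray(w,(280,210));K,d,R,tt=cam(w)
print('wrist in tool',st['tool_rot'].T@(o-st['ee_pos']),st['tool_rot'].T@R.T,K)
E
```

```text
sleeve end [0.44280147 0.09170028 0.015     ]
tip [0.58915137 0.09581222 0.015     ]
sock [0.45808333 0.2856234  0.092     ]
tray c [0.517785   0.04099884 0.03      ]
wrist in tool [ 0.07354786  0.00033951 -0.15989746] [[-7.54466532e-05 -9.67879734e-01 -2.51413633e-01]
 [ 9.99998838e-01 -4.55809420e-04  1.45466310e-03]
 [-1.52253564e-03 -2.51413231e-01  9.67878644e-01]] [[325.71039728   0.         279.44223183]
 [  0.         325.71039728 209.98345287]
 [  0.           0.           1.        ]]
```

View pics/topc.png

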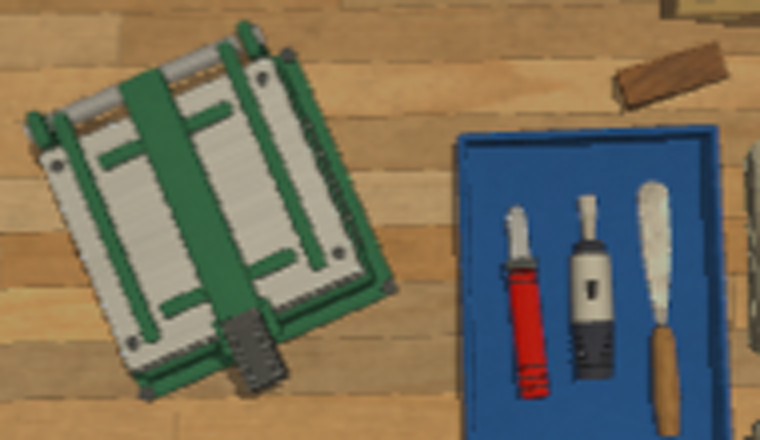

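```bash
cat >> h.py <<'E'
def orient(yaw,pitch,sgn=-1,tilt=0):
    """lever x axis = yaw, nose-down pitch (rad); tool z = lever 'down' tilted forward by tilt; tool x = sgn*lever x"""
    c,s=np.cos(yaw),np.sin(yaw);f=np.array([c,s,0]);l=np.array([-s,c,0]);u=np.array([0,0,1.])
    a=pitch-tilt
    X=f*np.cos(a)-u*np.sin(a);Z=-(u*np.cos(a)+f*np.sin(a))
    x=sgn*X;return np.column_stack([x,np.cross(Z,x),Z])
E
python3 - <<'E'
from rig import robot
from h import *
yaw=.36;M=np.array([.458,.286,.092]);f=np.array([np.cos(yaw),np.sin(yaw),0]);u=np.array([0,0,1.])
H=M+f*.247-u*.017
for sg in(-1,1):
  for tilt in(0,.3,.5):
    r=[]
    for th in(0,.2,.4,.6,.785):
        X=f*np.cos(th)-u*np.sin(th);Z=u*np.cos(th)+f*np.sin(th)
        p=H-.287*X+.017*Z+.011*Z
        q=robot.ik(p,orient(yaw,th,sg,tilt));r.append(None if q is None else np.round(q,2).tolist())
    g=robot.ik([.51,.095,.026],orient(.1,0,sg,tilt))
    print(sg,tilt,'grasp',None if g is None else np.round(g,2));[print('   ',x) for x in r]
E
```

```text
-1 0 grasp [-0.4   0.52  0.19  2.02 -0.16  0.61  1.57]
    [-0.67, 0.36, 0.05, 2.02, -0.02, 0.76, 1.32]
    [-0.63, 0.4, 0.04, 1.81, -0.07, 1.12, 1.37]
    [-0.6, 0.5, 0.04, 1.57, -0.1, 1.46, 1.4]
    [-0.57, 0.65, 0.04, 1.3, -0.12, 1.79, 1.41]
    None
-1 0.3 grasp [-0.25  0.43 -0.03  2.23  0.35  0.19  1.06]
    [-0.79, 0.25, 0.1, 2.24, 0.2, 0.38, 1.06]
    [-0.72, 0.24, 0.08, 2.03, 0.01, 0.77, 1.28]
    [-0.66, 0.32, 0.06, 1.78, -0.05, 1.13, 1.36]
    [-0.61, 0.46, 0.06, 1.5, -0.08, 1.48, 1.4]
    [-0.58, 0.62, 0.06, 1.21, -0.11, 1.79, 1.41]
-1 0.5 grasp [ 0.49  0.62 -0.9   2.35  1.89  0.54 -0.31]
    [-0.81, 0.22, 0.06, 2.38, 1.13, 0.19, 0.1]
    [-0.82, 0.16, 0.14, 2.18, 0.14, 0.53, 1.13]
    [-0.72, 0.21, 0.1, 1.93, 0.01, 0.9, 1.3]
    [-0.65, 0.34, 0.07, 1.65, -0.05, 1.25, 1.37]
    [-0.6, 0.49, 0.07, 1.36, -0.08, 1.57, 1.4]
1 0 grasp [-0.68  0.58  0.54  2.03 -0.48  0.66 -1.29]
    [-1.08, 0.4, 0.54, 2.04, -0.29, 0.77, -1.58]
    [-1.04, 0.46, 0.57, 1.83, -0.29, 1.14, -1.56]
    [-0.99, 0.57, 0.6, 1.59, -0.32, 1.5, -1.52]
    [-0.91, 0.72, 0.63, 1.31, -0.37, 1.84, -1.48]
    None
1 0.3 grasp [-0.72  0.49  0.53  2.25 -0.87  0.24 -0.93]
    [-1.18, 0.28, 0.54, 2.25, -0.14, 0.37, -1.76]
    [-1.13, 0.27, 0.56, 2.04, -0.17, 0.77, -1.69]
    [-1.07, 0.37, 0.58, 1.8, -0.23, 1.15, -1.61]
    [-0.99, 0.52, 0.6, 1.52, -0.3, 1.5, -1.55]
    [-0.9, 0.69, 0.63, 1.22, -0.36, 1.83, -1.5]
1 0.5 grasp [-0.13  0.44 -0.19  2.36  2.29  0.22  2.27]
    None
    [-1.16, 0.17, 0.52, 2.19, 0.0, 0.52, -1.88]
    [-1.12, 0.24, 0.56, 1.94, -0.13, 0.9, -1.71]
    [-1.04, 0.38, 0.59, 1.67, -0.23, 1.27, -1.61]
    [-0.95, 0.55, 0.61, 1.38, -0.31, 1.6, -1.54]
```

```bash
python3 - <<'E'
from rig import robot
from h import *
import json
robot.gripper_to(.036)
for n,y in(('A',.28),('B',.12)):
    robot.move_ptp([.42,y,.20],orient(.15,0))
    robot.pause(.2)
    c=robot.camera_info('wrist');f=robot.grab_frame('wrist')
    json.dump({k:np.array(v).tolist() for k,v in c.items()},open(f'c{n}.json','w'))
    cv2.imwrite(f'pics/w{n}.png',f[:,:,::-1])
print(robot.get_state()['time'],robot.get_state()['opening'])
E
```

```text
3.7417 0.035944095950277775
```

View pics/wA.png

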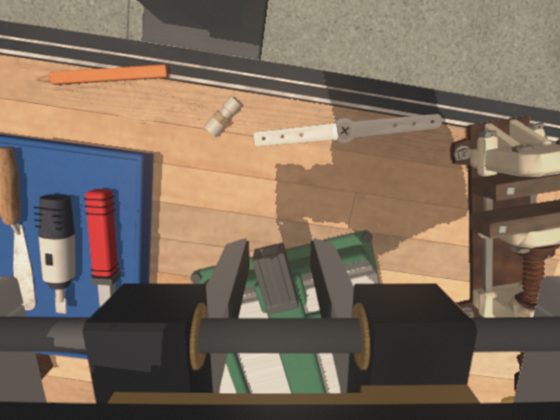

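View pics/wB.png

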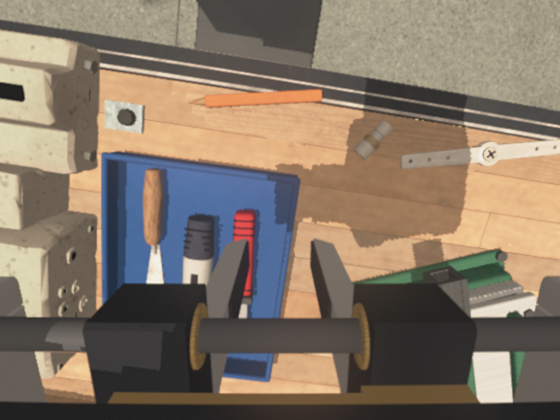

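Wrist views A and B: the fingers hide part of the scene. In A the lever sleeve is at (103,230) and the socket at (275,275). I'll retake from farther forward so that both are clear of the gripper, and crop.

```bash
python3 - <<'E'
from rig import robot
from h import *
import json
info={}
L=[];S=[]
for n,y in(('D',.13),('C',.27)):
    robot.move_ptp([.56,y,.20],orient(.15,0))
    robot.pause(.2)
    c=robot.camera_info('wrist');f=robot.grab_frame('wrist')[:,:,::-1]
    json.dump({k:np.array(v).tolist() for k,v in c.items()},open(f'c{n}.json','w'))
    cv2.imwrite(f'pics/w{n}.png',f)
    l=proj(c,[.515,.094,.015])[0].astype(int);s=proj(c,[.458,.286,.1])[0].astype(int)
    def crop(p,w,h,k):
        x=int(np.clip(p[0]-w//2,0,560-w));yy=int(np.clip(p[1]-h//2,0,420-h))
        print(n,'origin',x,yy,'scale',k);return cv2.resize(f[yy:yy+h,x:x+w],None,fx=k,fy=k,interpolation=cv2.INTER_CUBIC)
    L.append(crop(l,100,150,4));S.append(crop(s,80,100,5))
cv2.imwrite('pics/L.png',np.hstack(L));cv2.imwrite('pics/S.png',np.hstack(S))
print(robot.get_state()['time'])
E
```

```text
D origin 200 73 scale 4
D origin 455 71 scale 5
C origin 67 53 scale 4
C origin 280 40 scale 5
5.475
```

View pics/L.png

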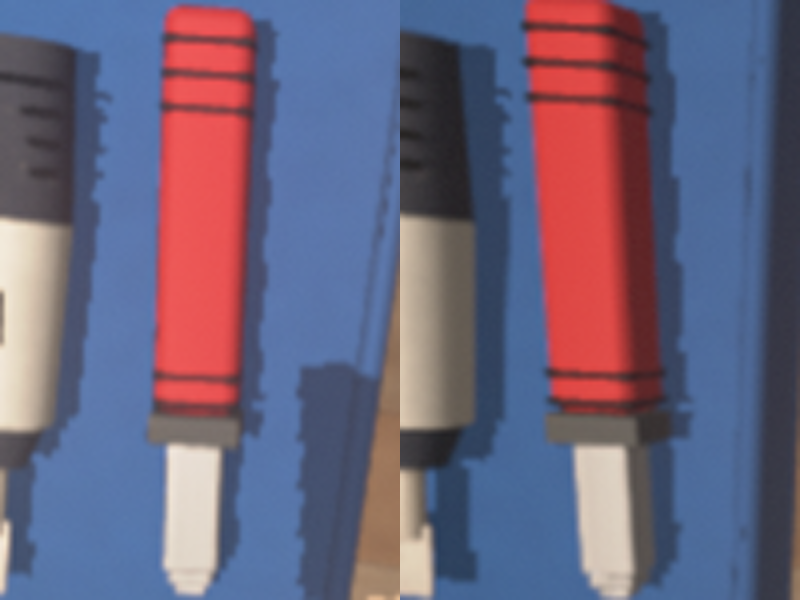

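View pics/S.png

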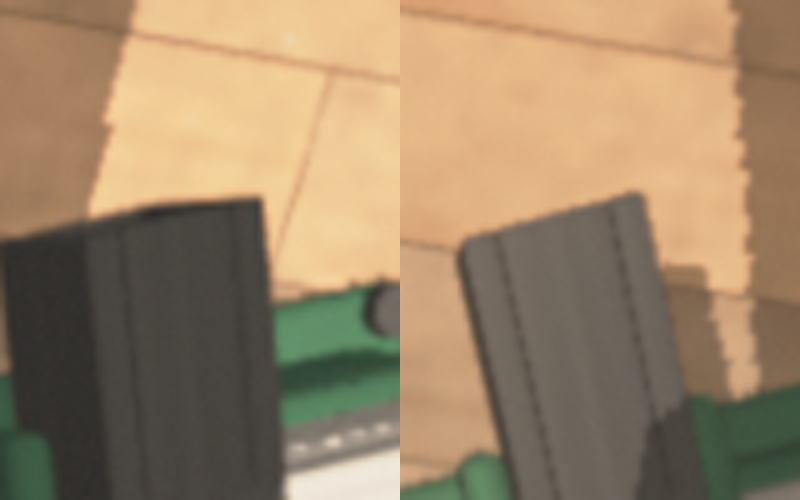

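The lever crops show the sleeve and collar with a clear left top edge (D rings at (165,38), (162,105), (155,375); collar front at (150,441)). In the socket crops the mouth's top corners are D (88,237), (262,198) and C (462,245), (640,195). I'll triangulate these.

```bash
python3 - <<'E'
from h import *
import json
C=json.load(open('cC.json'));D=json.load(open('cD.json'))
lD=lambda x,y:(x/4+200-.375,y/4+73-.375); lC=lambda x,y:((x-400)/4+67-.375,y/4+53-.375)
sD=lambda x,y:(x/5+455-.4,y/5+71-.4); sC=lambda x,y:((x-400)/5+280-.4,y/5+40-.4)
P={}
for n,d,c in(('ring1L',lD(164,38),lC(525,25)),('ring3L',lD(161,105),lC(528,97)),('ring4L',lD(154,374),lC(546,371)),('collFL',lD(150,441),lC(548,440)),('collBL',lD(151,415),lC(548,414)),
  ('spigFL',lD(166,567),lC(586,568)),
  ('sockR',sD(262,198),sC(641,194)),('sockL',sD(88,238),sC(462,246)),):
    x,r=tri([(D,d),(C,c)]);P[n]=x;print(n,x.round(4),np.round(r,1))
d=P['ring4L']-P['ring1L'];print('lever yaw',np.arctan2(d[1],d[0]),'pitch',d[2]/np.linalg.norm(d))
m=P['sockL']-P['sockR'];print('sock width',np.linalg.norm(m),'yaw from mouth',np.arctan2(-m[0],m[1]))
z=.106
for ci,ff,pts in(('D',sD,[(262,198),(278,500),(88,238),(110,500)]),('C',sC,[(640,195),(687,400),(462,250),(510,495)])):
    c=D if ci=='D' else C
    q=[onz(c,ff(*p),z) for p in pts]
    for a,b in((0,1),(2,3)):
        v=q[b]-q[a];print(ci,'edge yaw',np.arctan2(v[1],v[0]),q[a].round(4))
# top camera yaw estimate: base, hinge->front  rib centreline
import os
from rig import robot
t=robot.camera_info('top')
f=lambda x,y:(x/4+125,y/4+130)
a=onz(t,f(142,80),.106);b=onz(t,f(235,315),.106);v=a-b;print('top rib yaw',np.arctan2(v[1],v[0]),a,b)
a=onz(t,f(290,52),.03);b=onz(t,f(390,288),.03);v=a-b;print('top base edge yaw',np.arctan2(v[1],v[0]))
E
```

```text
ring1L [0.4519 0.0769 0.0229] [0.3 0.3]
ring3L [0.4678 0.0781 0.0233] [0.1 0.1]
ring4L [0.5334 0.0845 0.0247] [0. 0.]
collFL [0.5508 0.0856 0.0253] [0. 0.]
collBL [0.5443 0.0849 0.0242] [0.1 0.1]
spigFL [0.5852 0.0934 0.0198] [0.3 0.3]
sockR [0.4494 0.2892 0.1053] [0. 0.]
sockL [0.4598 0.2643 0.1054] [0.6 0.6]
lever yaw 0.09227118395480687 pitch 0.021238584252478418
sock width 0.02697702489206495 yaw from mouth -2.742545124502863
D edge yaw 0.3750037158471454 [0.4494 0.2887 0.106 ]
D edge yaw 0.3803369707700538 [0.4593 0.264  0.106 ]
C edge yaw 0.4208541738529585 [0.4497 0.289  0.106 ]
C edge yaw 0.3612619927898309 [0.4611 0.2644 0.106 ]
top rib yaw 0.3744346082591042 [0.67475434 0.36611881 0.106     ] [0.50150195 0.29803517 0.106     ]
top base edge yaw 0.3901885386523637
```

Heights agree with the text: lever top about 25 mm, socket top about 105.5 mm. I'll grasp with the camera on the far side, so it looks at the spigot and mouth, and lift to a standoff before the mouth.

```bash
cat >> h.py <<'E'
TILT=.25; YAW=.385; M=np.array([.4546,.2767,.092]); LY=.097; LO=np.array([.5098,.0935,.0275])
U=np.array([0,0,1.]);F=np.array([np.cos(YAW),np.sin(YAW),0]);N=np.array([-np.sin(YAW),np.cos(YAW),0]);DZ=.0125
E
python3 - <<'E'
from rig import robot
from h import *
import json
R=orient(LY,0,1,TILT)
robot.gripper_to(.032)
robot.move_ptp(LO+[0,0,.08],R)
print(robot.move_linear(LO,velocity=.1,threshold=8))
s=robot.get_state();print(s['time'],s['ee_pos'],LO,s['force'])
robot.gripper_to(0.0)
s=robot.get_state();print(s['opening'],s['grasp_force'],s['ee_pos'])
robot.move_linear(LO+[0,0,.12],velocity=.12)
p=M-F*(.040+.042+.02)+U*DZ   # tip 20 mm short of mouth
robot.move_ptp(p+U*.04,orient(YAW,0,1,TILT))
robot.move_linear(p,velocity=.1)
robot.pause(.2)
c=robot.camera_info('wrist');f=robot.grab_frame('wrist')[:,:,::-1]
json.dump({k:np.array(v).tolist() for k,v in c.items()},open('cE.json','w'))
u=proj(c,M-F*.02)[0].astype(int);x,y=np.clip(u[0]-80,0,400),np.clip(u[1]-60,0,300)
print('origin',x,y);cv2.imwrite('pics/wE.png',f)
cv2.imwrite('pics/E.png',cv2.resize(f[y:y+120,x:x+160],None,fx=5,fy=5,interpolation=cv2.INTER_CUBIC))
s=robot.get_state();print(s['time'],s['ee_pos'],p,s['opening'],s['grasp_force'],s['force'],s['qpos'])
E
```

```text
False
8.7833 [0.51005623 0.09346176 0.02785978] [0.5098 0.0935 0.0275] [0.22370155 0.33456588 0.10781099]
0.021822615226149245 30.002059936523438 [0.51007874 0.09363791 0.02793426]
origin 201 59
11.9 [0.36020007 0.23874808 0.10495245] [0.36006656 0.23839297 0.1045    ] 0.021793599844225575 29.99929904937744 [-0.23396084  0.35564725 -2.14973275] [-1.57753815  0.22170299  0.9523918   2.37509511 -0.29045366  0.40752043
 -1.59070762]
```

View pics/E.png

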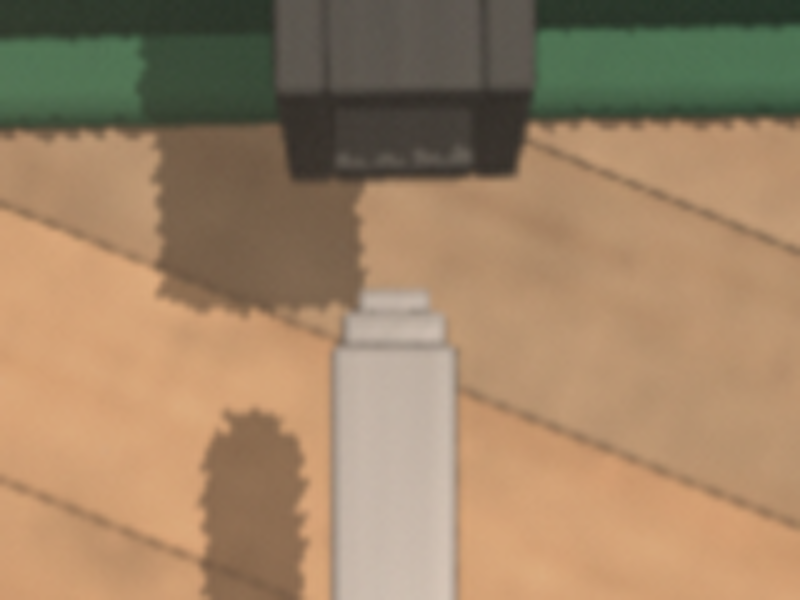

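Crop E: the spigot's centre column is about 395 and the socket's about 405, so the lever is 1.1 mm too far left. They're parallel within about 0.01 rad. I'll shift 1.1 mm right and insert, watching the force.

```bash
cat >> h.py <<'E'
M=M-N*.0011
E
python3 - <<'E'
from rig import robot
from h import *
T=lambda d:M-F*.082+F*d+U*DZ   # d = tip depth
def rep(t):
    s=robot.get_state();e=s['ee_pos']-T(0);print(t,round(s['time'],2),'d %.4f n %.4f z %.4f'%(e@F,e@N,e[2]),'F fwd %.1f n %.1f z %.1f'%(s['force']@F,s['force']@N,s['force'][2]),s['opening'])
robot.move_linear(T(-.02),velocity=.05);rep('shift')
h=robot.move_linear(T(.012),velocity=.04,threshold=8);rep(h)
if not h:
    h=robot.move_linear(T(.050),velocity=.035,threshold=15);rep(h)
E
```

```text
shift 12.15 d -0.0199 n 0.0001 z 0.0001 F fwd -0.3 n -0.2 z -1.6 0.021959491710060224
False 13.1 d 0.0118 n -0.0001 z -0.0001 F fwd 0.1 n 1.0 z -1.8 0.02156296383666175
True 13.9 d 0.0407 n -0.0004 z -0.0006 F fwd -0.2 n -0.4 z -2.2 0.021660257601590648
```

```bash
python3 - <<'E'
from rig import robot
from h import *
import json
T=lambda d:M-F*.082+F*d+U*DZ
def rep(t):
    s=robot.get_state();e=s['ee_pos']-T(0);print(t,round(s['time'],2),'d %.4f n %.4f z %.4f'%(e@F,e@N,e[2]),'F fwd %.1f n %.1f z %.1f'%(s['force']@F,s['force']@N,s['force'][2]),s['opening'])
rep('now')
h=robot.move_linear(T(.048),velocity=.02,threshold=20);rep(h);robot.pause(.2);rep('p')
c=robot.camera_info('wrist');f=robot.grab_frame('wrist')[:,:,::-1]
u=proj(c,M)[0].astype(int);x,y=np.clip(u[0]-80,0,400),np.clip(u[1]-60,0,300)
cv2.imwrite('pics/F.png',cv2.resize(f[y:y+120,x:x+160],None,fx=4,fy=4,interpolation=cv2.INTER_CUBIC))
E
```

```text
now 13.9 d 0.0407 n -0.0004 z -0.0006 F fwd -0.2 n -0.4 z -2.2 0.021660257601590648
True 14.18 d 0.0413 n -0.0004 z -0.0013 F fwd -3.7 n 0.7 z 5.5 0.021729595920411245
p 14.38 d 0.0412 n -0.0004 z -0.0013 F fwd -1.0 n 1.0 z 4.1 0.021531956202140805
```

View pics/F.png

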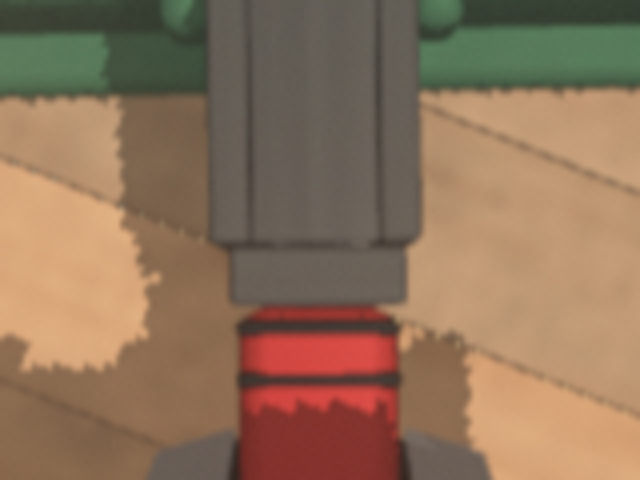

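The collar is seated against the mouth. Next is the raise, along an arc about the hinge.

```bash
python3 - <<'E'
from rig import robot
from h import *
from scipy.spatial.transform import Rotation as Ro
H=M+F*.247-U*.017
s=robot.get_state();p0=s['ee_pos']+U*.001;R0=orient(YAW,0,1,TILT)
n=8
for i in range(1,n+1):
    th=.785*i/n;Q=Ro.from_rotvec(-N*-th).as_matrix()
    if i==1: assert (Q@F)[2]<0
    p=H+Q@(p0-H)
    robot.move_linear(p,velocity=.06,frame=Q@R0)
    s=robot.get_state();e=s['ee_pos']-H
    print(round(s['time'],2),'th %.3f'%th,'err mm',((s['ee_pos']-p)*1e3).round(1),'F',s['force'].round(1),'M',s['moment'].round(2),'op %.4f'%s['opening'],s['qpos'].round(2)[5])
robot.pause(.3)
K=Q@F;Z=Q@U
f=robot.grab_frame('wrist')[:,:,::-1];c=robot.camera_info('wrist')
u=proj(c,H-K*.247+Z*.017)[0].astype(int);x,y=np.clip(u[0]-70,0,420),np.clip(u[1]-75,0,270)
a=cv2.resize(f[y:y+150,x:x+140],(373,400),interpolation=cv2.INTER_CUBIC)
g=robot.grab_frame('side')[:,:,::-1].copy();c=robot.camera_info('side')
pts=[H,H-K*.247+Z*.017,H-K*.247+Z*.031,H-K*.287+Z*.017];uv=proj(c,pts);print(uv.round(1))
x,y=250,80;b=cv2.resize(g[y:y+120,x:x+120],(400,400),interpolation=cv2.INTER_CUBIC)
for q in uv: cv2.circle(b,tuple(int(v) for v in (q-[x,y]+.5)*400/120),3,(255,0,255),-1)
cv2.imwrite('pics/G.png',np.hstack([a,b]))
E
```

```text
15.07 th 0.098 err mm [-0.3 -0.2 -0.5] F [ 0.7  0.7 -6.3] M [-0.18  0.52 -0.04] op 0.0217 0.66
15.69 th 0.196 err mm [-0.4 -0.1 -0.5] F [-1.1  0.2 -7.7] M [-0.17  0.79  0.04] op 0.0214 0.85
16.32 th 0.294 err mm [-0.3 -0.  -0.3] F [-3.2  0.3 -5.6] M [-0.15  1.04  0.07] op 0.0216 1.04
16.94 th 0.393 err mm [-0.2  0.1 -0.1] F [-4.9 -0.5 -3.6] M [-0.09  1.2   0.07] op 0.0215 1.22
17.57 th 0.491 err mm [-0.2  0.3  0. ] F [-6.3 -0.2 -2.1] M [0.12 1.23 0.  ] op 0.0222 1.39
18.19 th 0.589 err mm [-0.2  0.4  0. ] F [-5.7  1.3 -1.7] M [ 0.33  1.26 -0.1 ] op 0.0219 1.56
18.82 th 0.687 err mm [-0.2  0.6  0.1] F [-6.9  0.6 -1.2] M [ 0.53  1.23 -0.28] op 0.0216 1.73
19.44 th 0.785 err mm [-0.1  0.7  0.2] F [-6.2  1.9 -1.4] M [ 0.63  1.01 -0.34] op 0.0219 1.9
[[331.9 148.6]
 [292.4 113.1]
 [295.2 110. ]
 [284.7 107.2]]
```

View pics/G.png

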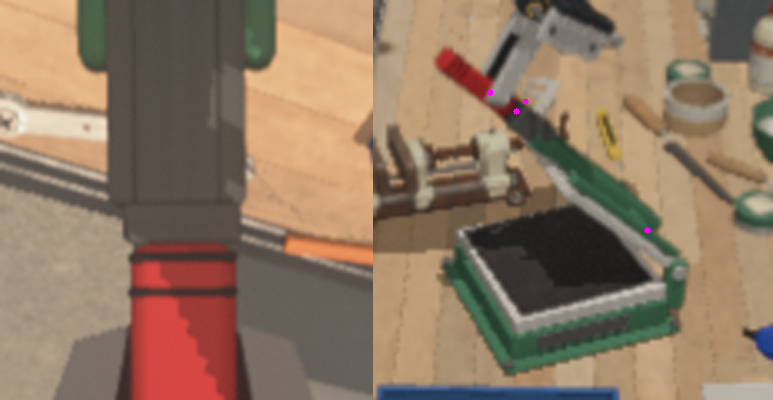

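The left crop shows the collar still seated on the mouth, and the fingers are clear of the press. In the right crop the predicted 45° points fall on the mouth and lever, so the platen stands at about 45°. I'll hand the job in.

```bash
python3 - <<'E'
from rig import robot
robot.pause(.5);s=robot.get_state();print(s['time'],s['force'],s['opening'],s['grasp_force'],abs(s['joint_vel']).max())
print(robot.sign_off())
E
```

```text
20.3417 [-5.541688    1.04205494 -1.86724865] 0.021825655192710923 30.015934109687805 0.0024951045572722376
the job is handed in; nothing more can be done
None
```

I handed the job in at 20.3 s: the lever is fully home in the socket, and the arm is holding the platen still at about 45° by the lever alone, with the fingers clear of the press. I checked the angle and seating in camera images; the sign-off returned no verdict.

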